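# Set out the reagents for a clotting run

## Task

Set out the reagents around the stirrer and the orange tube rack: stand the amber bottle in the middle of the stirrer's round plate, the blue-capped bottle on the counter straight behind the stirrer (the side opposite its knob), centred on it with about 3 cm clear between them, and the green-lidded pot on the counter halfway between stirrer and rack, in line with the middles of both, with the small yellow-lidded pot centred on top of it. Leave all four standing upright and at rest, tip nothing over on the way, and leave the red-capped bottle and the timer where they are.

Things in the scene. Friction and masses are not known exactly. Their poses are not given: they have to be found in the camera images.
- stirrer: Magnetic stirrer, fixed to the counter: white square box 100 x 100 mm with a grey round plate (diameter 84 mm) on top; the plate's top is 40 mm above the counter. Origin: centre of its underside, on the counter. Its -x axis points to its front, the face with the black knob (the knob sticks out 12 mm), roughly towards the robot; +x points to its back; z up.
- stirrer_plate (a point): Centre of the top face of the stirrer's round plate, 40 mm above the counter; same axes as the stirrer.
- rack: Orange tube rack, fixed to the counter, 70 mm deep (x) and 100 mm wide (y), with eight capped tubes in it, 84 mm high in all. Origin: centre of its underside. It stands beside the stirrer, on its left or its right, square to it, their centres 230 mm apart along the stirrer's y axis, so there is a 130 mm gap between the two.
- amber_center (a point): Amber-brown bottle with a white cap and a pale paper label, loose: straight body 44 mm in diameter up to 50 mm, then a shoulder to the cap (32 mm in diameter, 60 to 80 mm); 80 mm high in all, 105 to 210 g. The point is on its axis half-way up, 40 mm above its underside; z is up; its yaw is meaningless.
- blue_center (a point): White bottle with a blue cap, loose: straight body 40 mm in diameter up to 45 mm, then a shoulder to the cap (29 mm in diameter, 55 to 75 mm); 75 mm high in all, 84 to 168 g. The point is on its axis half-way up, 37.5 mm above its underside; z is up; its yaw is meaningless.
- green_center (a point): Wide low white pot with a flat green lid, loose: 56 mm in diameter, 42 mm high, 105 to 210 g. The point is on its axis half-way up, 21 mm above its underside; z is up; its yaw is meaningless.
- yellow_center (a point): Small white pot with a flat yellow lid, loose: 40 mm in diameter, 36 mm high, 42 to 84 g. The point is on its axis half-way up, 18 mm above its underside; z is up; its yaw is meaningless.
- red_center (a point): Bystander, loose: white bottle with a red cap, same shape as the blue-capped one (40 mm in diameter, 75 mm high). To be left alone. The point is half-way up; z is up; its yaw is meaningless.
- timer_center (a point): Bystander, loose: flat grey bench timer with a pale display, 56 x 56 mm and 22 mm high. To be left alone. The point is its centre; x and y along its sides, z up.
Not all that is in view belongs to the job. What is shaped like the part that bears green_center but pink or purple is not meant. What is shaped like the part that bears blue_center but purple is not meant.

How it is judged:
By the outcome, as a careful person would: the job done as asked, in the order asked, and still so for the second after the job is handed in, with the robot touching nothing.
It also fails if it takes over 109 s, if anything falls off the work surface, if the arm or the gripper's body presses on something with over 40 N, if the wrist force passes 120 N, or if a joint passes its speed limit or range.

## Robot

A 7-joint arm with a two-finger parallel gripper is mounted at the origin on the work surface. World frame = base frame: x ahead of the robot, y to its left, z up, the work surface at z = 0. Lengths are in m, angles in rad, forces in N, time in s.
With the tool pointing down it reaches from about 0.4 to 0.875 m from the base axis. Payload 4.4 kg.
Tool frame: the origin (TCP) lies midway between the tips of the shut fingers; the grasp point (between the pads) lies 19 mm behind it; z points along the fingers, y is the direction in which the jaws open and shut (so a half turn about z gives the same grasp; the last joint's range is limited). The gripper opens to 85 mm and grips with 20 to 120 N. Pads are 22 mm wide; open, the fingers measure 114 mm over their backs; the gripper's body (76 mm by 85 mm) begins 54 mm behind the grasp point. The pads swing forward as they close: fully open they stand 13 mm farther back than shut.
Start: joints at [-1.343, 0.628, 0.038, 1.517, -0.027, 0.996, -0.02], TCP at [0.188, 0.622, 0.231] pointing down, gripper open.
Joint ranges: [-3.06, 3.06], [-0.37, 2.12], [-1.25, 1.32], [0.18, 2.47], [-1.1, 4.24], [0.23, 1.98], [-2.94, 2.94]. Speed limits (rad/s): [2.57, 2.57, 3.14, 3.14, 3.14, 3.14, 3.14].

## Interface

Orientations are given as a unit quaternion [x, y, z, w].
In Python, from plant import ctrl, grab_frame, camera_model, job_done gives the robot as it stands.
- The arm moves only by the tool play_rows, never from a script. Its argument "plan" is one flat list of numbers, 7 for each row, row after row: the shift along the tool's x, y, z in mm, then the turn, a rotation vector about the tool's x, y, z in rad, then the opening, from 0 (shut) to 1 (fully open). A call has exactly 10 rows; each row is the pose to reach, as a shift and turn from the pose commanded when the call began, along the tool's axes at that moment; what a row does not reach only later rows make up. A row lasts 1/10 s, in which the tool goes at most 50 mm and 8.59 degrees, less where a joint would pass 70% of its speed; a pose out of reach is approached as far as the arm can. A call with a gripper value outside its range is refused whole. The fingers move at their own pace and stop on an object; "newtons" is the grip in N (left out, the last holds). Time passes only in rows, so rows that repeat a pose let the fingers close, or fill a call up. It gives the time, the measured TCP pose, the force and the opening at its end, in the units of the state.
- ctrl.observe(): the state, without advancing time (a new reading comes with each control period).
- grab_frame(name): name is "side" or "top" or "wrist"; returns the picture (480x640x3 uint8, red, green, blue); there is no depth.
- camera_model(name): a dict with "intrinsics" (3x3 intrinsics, pixels), "world_to_cam" (4x4, takes a point from world to camera coordinates); the wrist camera has in their place "tool_from_camera" (4x4, takes a point from camera to tool coordinates, whose origin is the TCP and whose axes are the flange's). Camera axes: x right, y down, z forward; pixel columns grow to the right and rows downward; lengths in m; the calibration is good to about 2 mm. A picture is of the moment at which its call begins: read the wrist's pose just before it. camera_model takes no time and is no camera call.
- job_done(): hands the job in, once; it reports no verdict.
The state is a dict: "t": time; "joint_positions": joint angles; "dq": joint speeds; "tau": joint torques, N m; "tool_pos": TCP position; "tcp_rot": TCP orientation; "ft_force": force on the tool from outside, world axes, zero at the start; "moment": the same for the moment, N m; "gripper_width": finger opening in m.
Only numpy, scipy, OpenCV 4.12 (cv2) and the standard library are available. Lean on these libraries where they do the work, as an engineer would, in place of code of your own. Each camera call takes 0.05 s, during which the arm holds its last target.

## Working session

There is one attempt and no reset: what is moved stays moved. The work goes in short steps, Python scripts to look and compute and a tool call to move; the robot and the scene stay as the last step left them, time stands still between calls to the robot, and variables do not carry over. Pictures are saved under pics/ and viewed, and the job is handed in when it is done.

Besides the shell and the picture viewer there is one more tool, called by a JSON object that holds its "name" and its "arguments". play_rows: Moves the arm, as the interface text tells. Its arguments: {"type":"object","properties":{"plan":{"type":"array","items":{"type":"number"}},"newtons":{"type":"number"}},"required":["plan"]}

```bash
mkdir -p pics; ls; python3 - <<'E'
from plant import ctrl, grab_frame, camera_model
import cv2
print(ctrl.observe())
for n in ("side","top","wrist"):
    im=grab_frame(n); cv2.imwrite(f"pics/{n}0.png",im[:,:,::-1]); print(n,camera_model(n))
E
```

```text
pics
{'t': 0.0, 'joint_positions': array([-1.34280308,  0.62937267,  0.03842191,  1.51838139, -0.0269726 ,
        0.99625034, -0.02000892]), 'dq': array([-0.0017409 , -0.00066471,  0.00019073,  0.00070942, -0.00085175,
       -0.00010737,  0.00075918]), 'tau': array([ 3.04710147e-04, -5.63401723e+01,  1.22659508e+00, -1.93440878e+01,
        1.11251447e-02,  1.03376553e-02, -1.25364870e-06]), 'tool_pos': array([0.18801999, 0.62156594, 0.23036722]), 'tcp_rot': array([ 1.46357991e-01,  9.89231238e-01, -9.39470487e-04, -1.19985255e-04]), 'ft_force': array([-0.43549644,  0.18674292,  0.11423364]), 'moment': array([0.04124441, 0.05915933, 0.01410436]), 'gripper_width': 0.08554294345670488}
side {'intrinsics': array([[506.6055798 ,   0.        , 317.89944395],
       [  0.        , 506.6055798 , 249.51829815],
       [  0.        ,   0.        ,   1.        ]]), 'world_to_cam': array([[ 0.92117783, -0.38907637, -0.00714001, -0.46683385],
       [-0.29032487, -0.6749247 , -0.67837167,  0.21205483],
       [ 0.25911941,  0.62697387, -0.73468422,  0.88649494],
       [ 0.        ,  0.       
[... 305 characters left out ...]
0.02183081, -0.12598959,  0.52491319],
       [ 0.12617673,  0.00741275, -0.99198008,  1.02107503],
       [ 0.        ,  0.        ,  0.        ,  1.        ]])}
wrist {'intrinsics': array([[366.21384869,   0.        , 320.6538192 ],
       [  0.        , 366.21384869, 235.82350552],
       [  0.        ,   0.        ,   1.        ]]), 'tool_from_camera': array([[ 4.18641723e-04, -9.47555672e-01, -3.19590479e-01,
         8.09122636e-02],
       [ 9.99999596e-01,  1.42566135e-04,  8.87236082e-04,
        -3.71398506e-04],
       [-7.95142802e-04, -3.19590721e-01,  9.47555349e-01,
        -1.41892158e-01],
       [ 0.00000000e+00,  0.00000000e+00,  0.00000000e+00,
         1.00000000e+00]])}
```

View pics/top0.png

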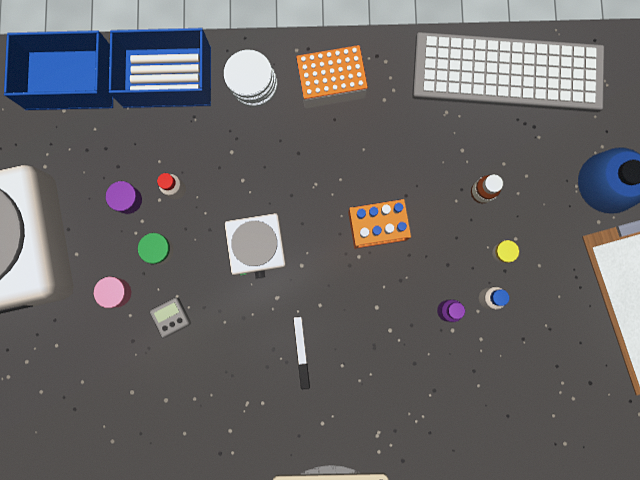

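View pics/side0.png

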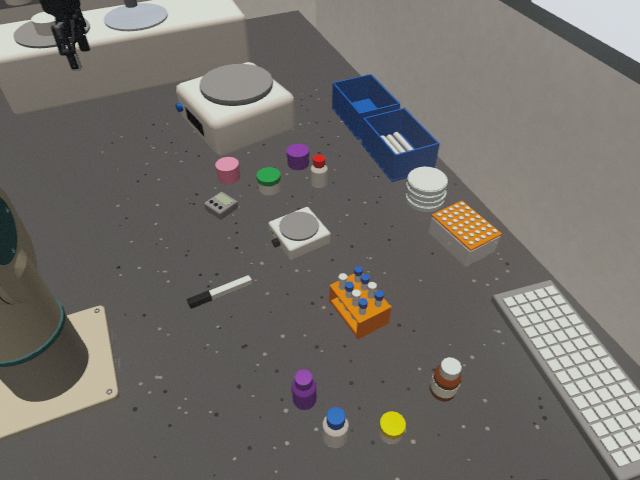

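View pics/wrist0.png

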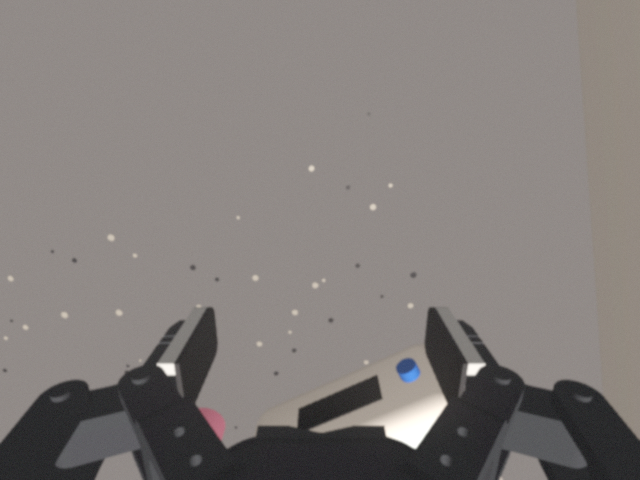

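The top view shows the stirrer plate at about (254,243) with its knob at (260,274), and the rack at (380,222). The loose parts are amber (487,187), yellow (508,251), blue (497,298), green (153,248), red (166,182) and the timer (170,317). Next I'll measure each of them by casting rays onto the lid heights.

```bash
cat > h.py <<'E'
import numpy as np, cv2
from plant import ctrl, grab_frame, camera_model
from scipy.spatial.transform import Rotation as R
def ray(name,uv,z,pose=None):
    m=camera_model(name); K=m["intrinsics"]
    d=np.linalg.inv(K)@np.array([uv[0],uv[1],1.])
    if name=="wrist":
        T=m["tool_from_camera"]; p,q=pose; Rt=R.from_quat(q).as_matrix()
        o=Rt@T[:3,3]+p; d=Rt@T[:3,:3]@d
    else:
        W=m["world_to_cam"]; o=-W[:3,:3].T@W[:3,3]; d=W[:3,:3].T@d
    return o+d*(z-o[2])/d[2]
def blobs(im,lo,hi,box=None,amin=30):
    hsv=cv2.cvtColor(im,cv2.COLOR_RGB2HSV); m=cv2.inRange(hsv,np.array(lo),np.array(hi))
    if box is not None:
        k=np.zeros_like(m); x0,y0,x1,y1=box; k[y0:y1,x0:x1]=1; m=m*k
    cs,_=cv2.findContours(m,cv2.RETR_EXTERNAL,cv2.CHAIN_APPROX_NONE)
    return sorted([c for c in cs if cv2.contourArea(c)>amin],key=cv2.contourArea,reverse=True)
def cen(c):
    m=cv2.moments(c); return np.array([m["m10"]/m["m00"],m["m01"]/m["m00"]])
E
python3 - <<'E'
from h import *
ims={n:cv2.imread(f"pics/{n}0.png")[:,:,::-1].copy() for n in("top","side")}
S={"green":((55,120,60),(75,255,255),.042,(120,220,185,280),(245,160,295,200)),
"yellow":((25,150,100),(33,255,255),.036,(480,230,540,275),(370,400,420,450)),
"blue":((104,150,80),(118,255,255),.075,(480,280,530,315),(315,400,360,440)),
"red":((0,180,100),(6,255,255),.075,(150,165,190,200),(300,150,335,175)),
"amberw":((0,0,190),(179,40,255),.080,(480,170,510,196),(435,355,470,380)),
"plate":((0,0,130),(179,25,190),.040,(225,215,285,273),(270,205,330,245)),
"rack":((8,160,120),(18,255,255),.05,(340,190,420,255),(320,260,400,340))}
for k,(lo,hi,z,bt,bs) in S.items():
  for n,b in(("top",bt),("side",bs)):
    c=blobs(ims[n],lo,hi,b)
    if c:
      c=c[0]; x,y,w,h=cv2.boundingRect(c)
      ctr=cen(c)
      P=np.array([ray(n,p[0],z) for p in c]); 
      (cc,r)=cv2.minEnclosingCircle((P[:,:2]*1000).astype(np.float32))
      print(k,n,ctr.round(1),(x,y,w,h),ray(n,ctr,z).round(4),"circ",np.round(cc,1),round(r,1))
for n in ims:
  cv2.imwrite(f"pics/{n}z.png",cv2.resize(ims[n][150:340,200:440,::-1] if n=="top" else ims[n][190:350,220:420,::-1],None,fx=3,fy=3))
E
```

```text
green top [152.9 247.8] (138, 233, 31, 31) [0.5109 0.3102 0.042 ] circ [511.  310.3] 28.0
green side [268.1 176.1] (257, 167, 23, 19) [0.5103 0.3058 0.042 ] circ [512.7 305.6] 34.0
yellow top [507.6 250.8] (497, 240, 22, 22) [ 0.4921 -0.3299  0.036 ] circ [ 492.3 -329.7] 19.9
yellow side [392.2 424.2] (380, 411, 26, 28) [ 0.4912 -0.3315  0.036 ] circ [ 490.7 -331. ] 21.8
blue top [500.4 297.2] (493, 290, 16, 15) [ 0.4087 -0.3003  0.075 ] circ [ 408.7 -299.9] 14.0
blue side [335.4 416.4] (327, 407, 18, 23) [ 0.4079 -0.3018  0.075 ] circ [ 407.6 -303.8] 17.1
red top [164.8 180.8] (157, 173, 16, 16) [0.6263 0.281  0.075 ] circ [626.5 281.1] 14.0
red side [318.3 159.9] (313, 155, 12, 13) [0.6248 0.2756 0.075 ] circ [623.7 272.4] 23.5
amberw top [493.8 182.7] (486, 175, 17, 17) [ 0.6084 -0.2991  0.08  ] circ [ 608.5 -298.8] 15.2
amberw side [450.8 365.5] (442, 358, 19, 16) [ 0.6085 -0.2988  0.08  ] circ [ 608.3 -298.7] 14.8
plate top [253.9 243. ] (231, 221, 47, 45) [0.516  0.1277 0.04  ] circ [515.9 127.5] 42.1
plate side [298.4 224.8] (279, 207, 51, 32) [0.5168 0.1291 0.04  ] circ [-96.6  34.4] 667.5
rack top [379.5 223.1] (349, 199, 62, 49) [ 0.5457 -0.0994  0.05  ] circ [547.2 -99.4] 60.4
rack side [354.8 306. ] (330, 274, 61, 60) [ 0.5308 -0.1156  0.05  ] circ [ 533.2 -106.9] 66.5
```

View pics/topz.png

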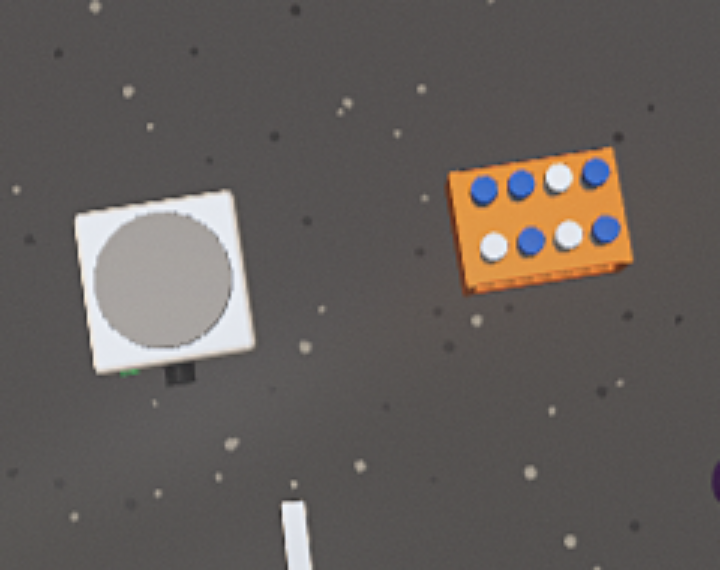

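View pics/sidez.png

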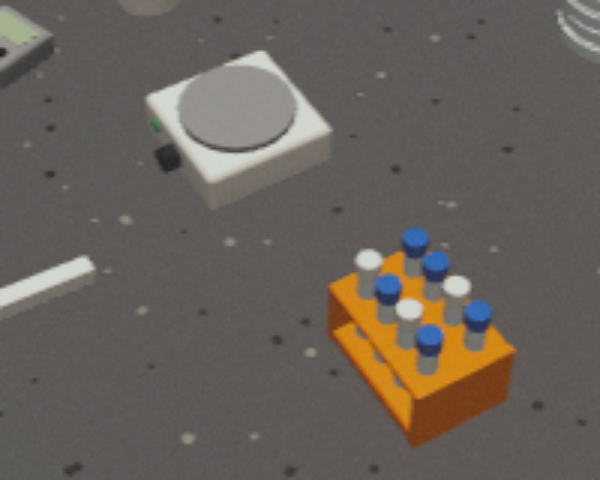

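```bash
python3 - <<'E'
from h import *
im=cv2.imread("pics/top0.png")[:,:,::-1].copy()
hsv=cv2.cvtColor(im,cv2.COLOR_RGB2HSV)
m=cv2.inRange(im,np.array([110]*3),np.array([255]*3)); k=np.zeros_like(m);k[205:285,215:295]=1;m*=k
c=max(cv2.findContours(m,cv2.RETR_EXTERNAL,cv2.CHAIN_APPROX_NONE)[0],key=cv2.contourArea)
for z in(.034,.037):
  P=np.array([ray("top",p[0],z)[:2] for p in c]); r=cv2.minAreaRect((P*1000).astype(np.float32)); print("stir",z,r)
c=blobs(im,(8,150,200),(20,255,255),(340,190,420,255))[0]
for z in(.05,.06,.07):
  P=np.array([ray("top",p[0],z)[:2] for p in c]); print("rack",z,cv2.minAreaRect((P*1000).astype(np.float32)))
# tube tops centroid, z=.084
mk=cv2.inRange(hsv,np.array((100,130,80)),np.array((120,255,255)))|cv2.inRange(hsv,np.array((0,0,190)),np.array((179,50,255)))
k=np.zeros_like(mk);k[198:245,352:410]=1
cs=[q for q in cv2.findContours(mk*k,cv2.RETR_EXTERNAL,cv2.CHAIN_APPROX_NONE)[0] if cv2.contourArea(q)>15]
T=np.array([ray("top",cen(q),.082)[:2] for q in cs]); print((T*1000).round(1),T.mean(0))
print(cv2.minAreaRect((T*1000).astype(np.float32)))
E
```

```text
stir 0.034 ((515.9165649414062, 127.76505279541016), (99.7452621459961, 98.66149139404297), 7.814001083374023)
stir 0.037 ((515.5614624023438, 127.40577697753906), (99.45897674560547, 98.3783187866211), 7.813928127288818)
rack 0.05 ((546.4191284179688, -99.80764770507812), (72.65247344970703, 99.49481964111328), 7.749392509460449)
rack 0.06 ((544.9208984375, -98.8126220703125), (71.94657897949219, 98.52810668945312), 7.749431133270264)
rack 0.07 ((543.4227294921875, -97.81759643554688), (71.24069213867188, 97.5614242553711), 7.74943208694458)
[[ 526.6  -69.2]
 [ 528.9  -90.8]
 [ 532.8 -112.8]
 [ 534.6 -134.2]
 [ 559.2  -64.4]
 [ 562.4  -86.3]
 [ 566.3 -108.2]
 [ 568.5 -130. ]] [ 0.54741114 -0.09948341]
((547.5685424804688, -99.37637329101562), (34.823429107666016, 66.27849578857422), 7.494024276733398)
```

```bash
cat >> h.py <<'E'
def go(x,y,z,psi):
    s=ctrl.observe(); Rt=R.from_quat(s["tcp_rot"]); p=s["tool_pos"]
    a=np.radians(psi); yv=np.array([np.cos(a),np.sin(a),0]); zv=np.array([0,0,-1.]); xv=np.cross(yv,zv)
    d=Rt.inv().apply(np.array([x,y,z])/1000-p)*1000
    rv=(Rt.inv()*R.from_matrix(np.c_[xv,yv,zv])).as_rotvec()
    cur=np.degrees(np.arctan2(*Rt.as_matrix()[[1,0],1])); 
    print("t",round(s["t"],2),"p",(p*1000).round(1),"psi",round(cur,1),"w",round(s["gripper_width"]*1000,1),"F",s["ft_force"].round(1),"j7",s["joint_positions"][6].round(2)); print("d",d.round(1),"rv",rv.round(3))
E
python3 - <<'E'
from h import *
go(608.4,-299,230,7.7)
E
```

```text
t 0.15 p [188.  621.7 230.6] psi 73.2 w 85.5 F [ 0.7 -0.5  0. ] j7 -0.02
d [-668.9 -759.6    1.7] rv [-1.000e-03  1.000e-03  1.143e+00]
```

{"name": "play_rows", "arguments": {"plan": [-33,-37,0,0,0,0.057,1,-66,-75,0,0,0,0.114,1,-98,-112,0,0,0,0.17,1,-130,-150,0,0,0,0.23,1,-164,-187,0,0,0,0.285,1,-197,-224,0,0,0,0.34,1,-230,-261,0,0,0,0.4,1,-262,-298,0,0,0,0.456,1,-295,-335,0,0,0,0.51,1,-328,-372,0,0,0,0.57,1]}}

```text
t: 1.15
tool_pos: [0.3948, 0.1693, 0.2314]
tcp_rot: [0.419, 0.908, 0.0, 0.0]
ft_force: [1.4, 0.2, -0.1]
gripper_width: 0.0853
```

```bash
python3 -c "
from h import *
go(608.4,-299,120,7.7)"
```

```text
t 1.15 p [394.8 169.3 231.4] psi 40.4 w 85.3 F [ 1.4  0.2 -0.1] j7 0.37
d [-495.1 -140.9  111.3] rv [ 0.    -0.     0.571]
```

{"name": "play_rows", "arguments": {"plan": [-50,-14,0,0,0,0.06,1,-98,-28,0,0,0,0.12,1,-146,-42,0,0,0,0.18,1,-194,-56,0,0,0,0.24,1,-243,-70,0,0,0,0.3,1,-292,-84,10,0,0,0.36,1,-342,-98,30,0,0,0.42,1,-392,-112,60,0,0,0.48,1,-444,-126,85,0,0,0.53,1,-495,-141,111,0,0,0.571,1]}}

```text
t: 2.15
tool_pos: [0.5949, -0.2665, 0.1359]
tcp_rot: [0.658, 0.753, 0.0, -0.0]
ft_force: [0.9, 1.2, 0.7]
gripper_width: 0.0854
```

```bash
python3 -c "
from h import *
go(608.4,-299,15,7.7)
cv2.imwrite('pics/w1.png',grab_frame('wrist')[:,:,::-1])"
```

```text
t 2.15 p [ 594.9 -266.5  135.9] psi 7.7 w 85.4 F [0.9 1.2 0.7] j7 0.8
d [-34.1   9.1 120.9] rv [-0.    -0.001  0.   ]
```

View pics/w1.png

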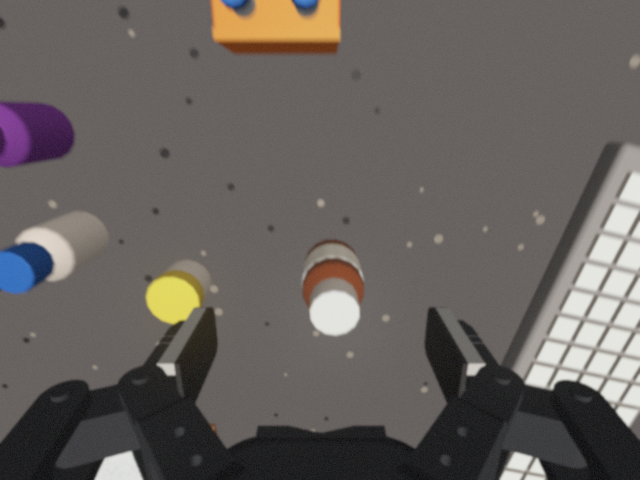

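{"name": "play_rows", "arguments": {"plan": [0,0,0,0,0,0,1,0,0,0,0,0,0,1,0,0,0,0,0,0,1,0,0,0,0,0,0,1,0,0,0,0,0,0,1,0,0,0,0,0,0,1,0,0,0,0,0,0,1,0,0,0,0,0,0,1,0,0,0,0,0,0,1,0,0,0,0,0,0,1]}}

```text
t: 3.2
tool_pos: [0.5943, -0.2652, 0.1372]
tcp_rot: [0.657, 0.753, -0.0, -0.0]
ft_force: [0.5, -0.8, 0.7]
gripper_width: 0.085
```

```bash
python3 -c "
from h import *
go(608.4,-299,15,7.7)
s=ctrl.observe()
im=grab_frame('wrist');cv2.imwrite('pics/w2.png',im[:,:,::-1])
print(s['dq'])
c=blobs(im,(0,0,190),(179,40,255),(250,200,420,420))
for q in c[:3]: print(cen(q),cv2.boundingRect(q),ray('wrist',cen(q),.08,(s['tool_pos'],s['tcp_rot'])))"
```

```text
t 3.2 p [ 594.3 -265.2  137.2] psi 7.8 w 85.0 F [ 0.5 -0.8  0.7] j7 0.8
d [-35.4   9.4 122.2] rv [-0.    -0.     0.001]
[-0.00056351  0.00065786 -0.00162215 -0.00130834  0.00080924 -0.00059382
 -0.00057579]
[334.33281718 312.15618871] (310, 291, 49, 44) [ 0.6086616  -0.29889512  0.08      ]
```

The wrist view agrees on amber, with its cap at (334,312) giving (608.7,-298.9). Going down to grasp it.

{"name": "play_rows", "arguments": {"plan": [-18,5,0,0,0,0,1,-35.5,9.5,0,0,0,0,1,-35.5,9.5,20,0,0,0,1,-35.5,9.5,45,0,0,0,1,-35.5,9.5,70,0,0,0,1,-35.5,9.5,95,0,0,0,1,-35.5,9.5,112,0,0,0,1,-35.5,9.5,122,0,0,0,1,-35.5,9.5,122,0,0,0,0.4,-35.5,9.5,122,0,0,0,0.2], "newtons": 40}}

```text
t: 4.25
tool_pos: [0.6091, -0.2995, 0.016]
tcp_rot: [0.657, 0.754, 0.0, 0.001]
ft_force: [0.3, -0.9, -0.1]
gripper_width: 0.0592
```

{"name": "play_rows", "arguments": {"plan": [0,0,0,0,0,0,0.2,0,0,0,0,0,0,0.1,0,0,0,0,0,0,0.1,0,0,0,0,0,0,0.1,0,0,0,0,0,0,0.1,0,0,0,0,0,0,0.1,0,0,-10,0,0,0,0.1,0,0,-30,0,0,0,0.1,0,0,-55,0,0,0,0.1,0,0,-85,0,0,0,0.1]}}

```text
t: 5.25
tool_pos: [0.6076, -0.2984, 0.1004]
tcp_rot: [0.657, 0.754, -0.0, -0.001]
ft_force: [0.1, 0.5, -1.1]
gripper_width: 0.0429
```

```bash
python3 -c "
from h import *
go(515.9,127.6,130,7.7)
cv2.imwrite('pics/w3.png',grab_frame('wrist')[:,:,::-1])"
```

```text
t 5.25 p [ 607.6 -298.4  100.4] psi 7.8 w 42.9 F [ 0.1  0.5 -1.1] j7 0.84
d [434.5 -33.2 -28.8] rv [-0.002 -0.002  0.002]
```

View pics/w3.png

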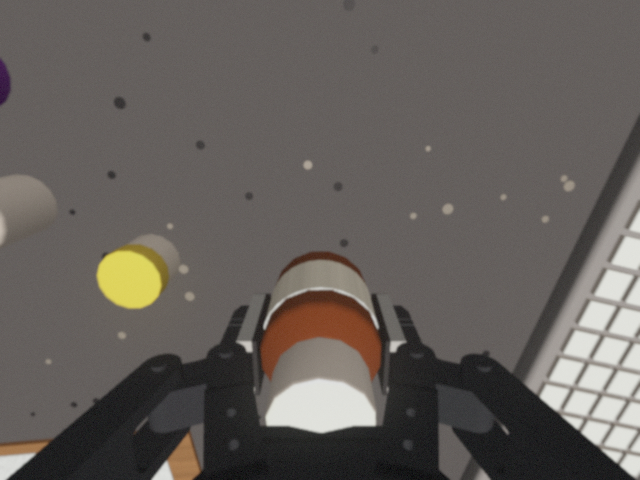

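The wrist view shows amber centred between the pads at about (320,350), at 42.9 mm opening. I'll carry it high over the rack to the stirrer.

{"name": "play_rows", "arguments": {"plan": [4,0,-12,0,0,0,0.1,12,0,-32,0,0,0,0.1,25,-1,-52,0,0,0,0.1,43,-2,-62,0,0,0,0.1,66,-4,-65,0,0,0,0.1,94,-6,-65,0,0,0,0.1,126,-9,-65,0,0,0,0.1,160,-12,-65,0,0,0,0.1,196,-15,-65,0,0,0,0.1,232,-18,-65,0,0,0,0.1]}}

```text
t: 6.3
tool_pos: [0.5582, -0.0693, 0.1656]
tcp_rot: [0.657, 0.754, 0.0, -0.001]
ft_force: [0.8, 0.5, -1.1]
gripper_width: 0.0428
```

{"name": "play_rows", "arguments": {"plan": [36,-3,0,0,0,0,0.1,71,-5,0,0,0,0,0.1,103,-8,0,0,0,0,0.1,132,-10,0,0,0,0,0.1,157,-12,0,0,0,0,0.1,177,-14,0,0,0,0,0.1,191,-15,0,0,0,0,0.1,199,-15,0,0,0,0,0.1,202,-15,0,0,0,0,0.1,202,-15,0,0,0,0,0.1]}}

```text
t: 7.3
tool_pos: [0.5171, 0.1261, 0.1653]
tcp_rot: [0.658, 0.753, -0.0, 0.0]
ft_force: [-0.0, -0.2, -1.3]
gripper_width: 0.0428
```

```bash
python3 -c "
from h import *
go(515.9,127.6,56,7.7)
s=ctrl.observe()
cv2.imwrite('pics/w4.png',grab_frame('wrist')[:,:,::-1])"
```

```text
t 7.3 p [517.1 126.1 165.3] psi 7.8 w 42.8 F [-0.  -0.2 -1.3] j7 0.2
d [  1.7  -1.  109.3] rv [0.    0.    0.001]
```

View pics/w4.png

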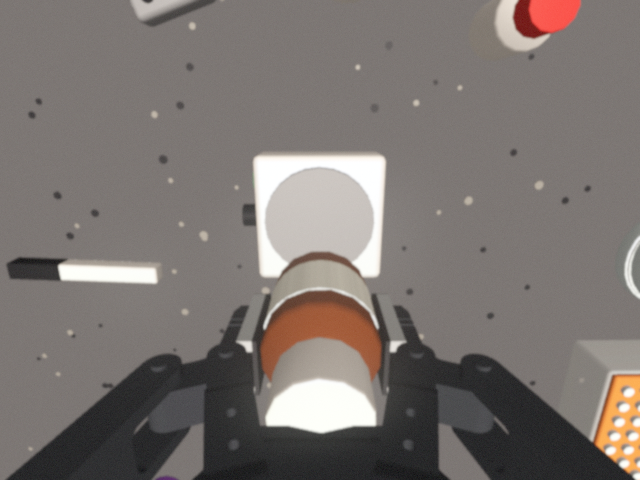

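{"name": "play_rows", "arguments": {"plan": [1.5,-1,8,0,0,0,0.1,1.5,-1,25,0,0,0,0.1,1.5,-1,45,0,0,0,0.1,1.5,-1,63,0,0,0,0.1,1.5,-1,80,0,0,0,0.1,1.5,-1,92,0,0,0,0.1,1.5,-1,101,0,0,0,0.1,1.5,-1,106,0,0,0,0.1,1.5,-1,109,0,0,0,0.1,1.5,-1,109,0,0,0,0.1]}}

```text
t: 8.35
tool_pos: [0.5163, 0.1277, 0.0568]
tcp_rot: [0.658, 0.753, 0.0, 0.0]
ft_force: [-0.1, 1.1, -0.9]
gripper_width: 0.043
```

```bash
python3 -c "
from h import *
go(515.9,127.6,55,7.7)
"
```

```text
t 8.35 p [516.3 127.7  56.8] psi 7.8 w 43.0 F [-0.1  1.1 -0.9] j7 0.29
d [-0.  -0.4  1.8] rv [ 0.001 -0.     0.001]
```

{"name": "play_rows", "arguments": {"plan": [0,0,0.7,0,0,0,0.1,0,0,1.2,0,0,0,0.1,0,0,1.7,0,0,0,0.1,0,0,1.7,0,0,0,0.1,0,0,1.7,0,0,0,0.5,0,0,1.7,0,0,0,0.6,0,0,1.7,0,0,0,0.7,0,0,1.7,0,0,0,0.8,0,0,1.7,0,0,0,0.9,0,0,1.7,0,0,0,0.9]}}

```text
t: 9.35
tool_pos: [0.5158, 0.1278, 0.0544]
tcp_rot: [0.657, 0.754, -0.0, -0.0]
ft_force: [-0.1, -0.5, 0.1]
gripper_width: 0.0769
```

{"name": "play_rows", "arguments": {"plan": [0,0,0,0,0,0,0.9,0,0,-10,0,0,0,0.9,0,0,-25,0,0,0,0.9,0,0,-45,0,0,0,0.9,0,0,-70,0,0,0,0.9,0,0,-95,0,0,0,0.9,0,0,-120,0,0,0,0.9,-5,0,-130,0,0,0,0.9,-20,0,-130,0,0,0,0.9,-50,0,-130,0,0,0,0.9]}}

```text
t: 10.35
tool_pos: [0.522, 0.0793, 0.1839]
tcp_rot: [0.656, 0.755, 0.0, -0.001]
ft_force: [0.6, -0.4, -0.4]
gripper_width: 0.0767
```

```bash
python3 -c "
from h import *
go(408.4,-300.5,150,45)
cv2.imwrite('pics/s5.png',grab_frame('side')[:,:,::-1])
im=grab_frame('top');cv2.imwrite('pics/t5.png',im[:,:,::-1])
"
```

```text
t 10.35 p [522.   79.3 183.9] psi 8.0 w 76.7 F [ 0.6 -0.4 -0.4] j7 0.28
d [-360.2 -165.6   33.6] rv [-0.    -0.001 -0.645]
```

View pics/s5.png

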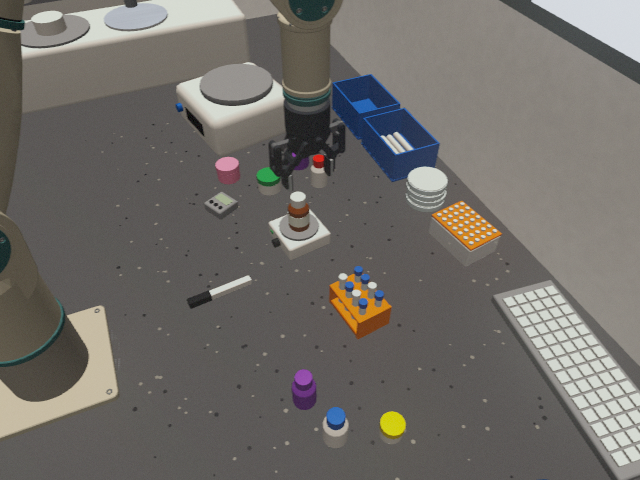

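View pics/t5.png

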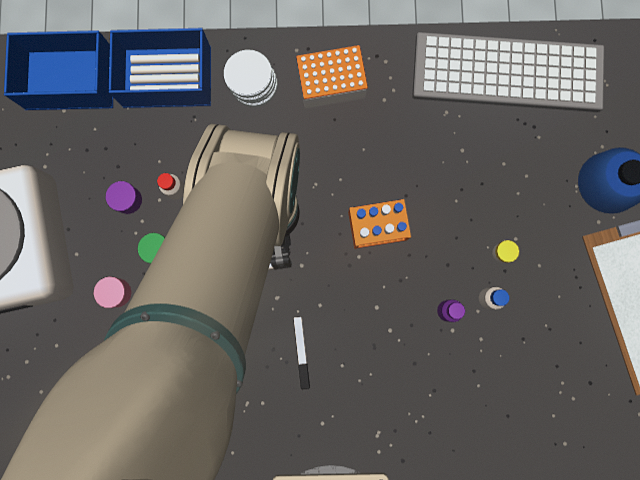

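The side view shows amber upright on the plate at (298,213). On to blue.

{"name": "play_rows", "arguments": {"plan": [-36,-17,3,0,0,-0.065,1,-76,-35,6,0,0,-0.13,1,-117,-54,10,0,0,-0.2,1,-158,-73,14,0,0,-0.27,1,-199,-92,18,0,0,-0.34,1,-240,-110,22,0,0,-0.41,1,-281,-129,26,0,0,-0.48,1,-321,-148,30,0,0,-0.56,1,-360,-166,34,0,0,-0.645,1,-360,-166,34,0,0,-0.645,1]}}

```text
t: 11.45
tool_pos: [0.4021, -0.3087, 0.1494]
tcp_rot: [0.39, 0.921, -0.002, -0.001]
ft_force: [-0.4, -0.3, 0.2]
gripper_width: 0.0855
```

```bash
python3 -c "
from h import *
s=ctrl.observe()
im=grab_frame('wrist');cv2.imwrite('pics/w6.png',im[:,:,::-1])
c=blobs(im,(104,150,60),(118,255,255),None,200)
for q in c[:3]: print(cen(q),cv2.boundingRect(q),ray('wrist',cen(q),.075,(s['tool_pos'],s['tcp_rot'])))
go(408.4,-300.5,12,45)"
```

```text
[335.77252082 244.99280848] (316, 222, 41, 44) [ 0.40769864 -0.30047755  0.075     ]
t 11.5 p [ 403.6 -304.8  149.4] psi 44.3 w 85.7 F [ 0.7  1.4 -0.5] j7 1.53
d [ -0.5   6.7 137.3] rv [-0.002 -0.002 -0.013]
```

View pics/w6.png

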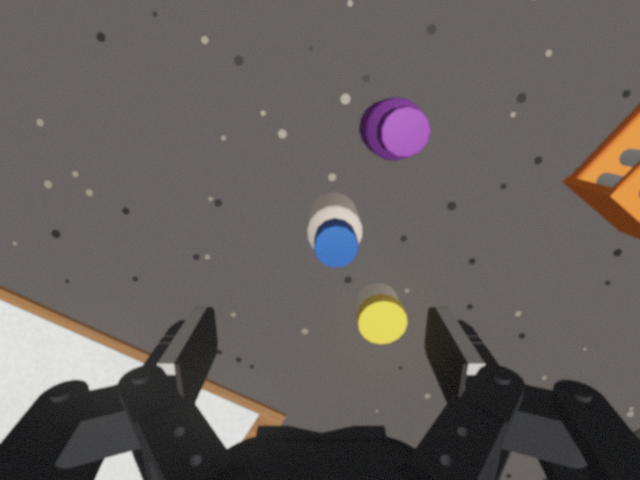

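{"name": "play_rows", "arguments": {"plan": [-0.5,6,5,0,0,-0.01,1,-0.5,6.5,20,0,0,-0.01,1,-0.5,6.5,42,0,0,-0.01,1,-0.5,6.5,66,0,0,-0.01,1,-0.5,6.5,90,0,0,-0.01,1,-0.5,6.5,112,0,0,-0.01,1,-0.5,6.5,128,0,0,-0.01,1,-0.5,6.5,137,0,0,-0.01,1,-0.5,6.5,137,0,0,-0.01,1,-0.5,6.5,137,0,0,-0.01,1]}}

```text
t: 12.5
tool_pos: [0.4124, -0.2959, 0.0137]
tcp_rot: [0.379, 0.925, 0.0, 0.0]
ft_force: [-0.6, 0.3, 0.1]
gripper_width: 0.0858
```

```bash
python3 -c "
from h import *
go(408,-300.5,12,45)"
```

```text
t 12.5 p [ 412.4 -295.9   13.7] psi 45.4 w 85.8 F [-0.6  0.3  0.1] j7 1.57
d [-0.1 -6.3  1.7] rv [ 0.    -0.     0.007]
```

{"name": "play_rows", "arguments": {"plan": [0,-3,1,0,0,0,1,0,-6,1.5,0,0,0,1,0,-6,1.5,0,0,0,0.5,0,-6,1.5,0,0,0,0.2,0,-6,1.5,0,0,0,0.1,0,-6,1.5,0,0,0,0.1,0,-6,1.5,0,0,0,0.1,0,-6,1.5,0,0,0,0.1,0,-6,1.5,0,0,0,0.1,0,-6,1.5,0,0,0,0.1]}}

```text
t: 13.5
tool_pos: [0.4078, -0.301, 0.0124]
tcp_rot: [0.38, 0.925, -0.0, 0.0]
ft_force: [-0.3, -0.7, 5.9]
gripper_width: 0.0392
```

```bash
python3 -c "
from h import *
go(615,141.1,160,97.7)"
```

```text
t 13.5 p [ 407.8 -301.    12.4] psi 45.3 w 39.2 F [-0.3 -0.7  5.9] j7 1.58
d [ 163.5  460.1 -147.6] rv [-0.     0.    -0.914]
```

{"name": "play_rows", "arguments": {"plan": [0,0,-8,0,0,0,0.1,0,0,-28,0,0,0,0.1,0,0,-55,0,0,0,0.1,2,6,-85,0,0,-0.02,0.1,6,18,-112,0,0,-0.05,0.1,12,34,-132,0,0,-0.1,0.1,20,56,-144,0,0,-0.16,0.1,30,84,-148,0,0,-0.23,0.1,42,117,-148,0,0,-0.3,0.1,54,152,-148,0,0,-0.37,0.1]}}

```text
t: 14.5
tool_pos: [0.4762, -0.1541, 0.1606]
tcp_rot: [0.203, 0.979, -0.0, 0.0]
ft_force: [1.1, -0.6, -1.1]
gripper_width: 0.0393
```

```bash
python3 -c "
from h import *
go(615,141.1,160,97.7)"
```

```text
t 14.5 p [ 476.2 -154.1  160.6] psi 66.6 w 39.3 F [ 1.1 -0.6 -1.1] j7 1.51
d [-10.2 326.    0.5] rv [-0.     0.    -0.543]
```

{"name": "play_rows", "arguments": {"plan": [-1,38,0,0,0,-0.07,0.1,-2,78,0,0,0,-0.14,0.1,-4,118,0,0,0,-0.21,0.1,-5,158,0,0,0,-0.28,0.1,-6,197,0,0,0,-0.35,0.1,-7,234,0,0,0,-0.42,0.1,-8,267,0,0,0,-0.47,0.1,-9,295,0,0,0,-0.51,0.1,-10,315,0,0,0,-0.535,0.1,-10,326,0,0,0,-0.543,0.1]}}

```text
t: 15.5
tool_pos: [0.6153, 0.1425, 0.1599]
tcp_rot: [-0.068, 0.998, 0.0, -0.0]
ft_force: [0.0, 0.3, -0.7]
gripper_width: 0.0387
```

{"name": "play_rows", "arguments": {"plan": [0,0,8,0,0,0,0.1,0,0,20,0,0,0,0.1,0,0,35,0,0,0,0.1,0,0,50,0,0,0,0.1,0,0,65,0,0,0,0.1,0,0,78,0,0,0,0.1,0,0,87,0,0,0,0.1,0,0,90,0,0,0,0.1,0,0,90,0,0,0,0.1,0,0,90,0,0,0,0.1]}}

```text
t: 16.5
tool_pos: [0.6157, 0.1403, 0.0705]
tcp_rot: [-0.067, 0.998, 0.0, 0.001]
ft_force: [-0.7, 1.4, -1.4]
gripper_width: 0.039
```

```bash
python3 -c "
from h import *
go(615,141.1,13,97.7)
cv2.imwrite('pics/w7.png',grab_frame('wrist')[:,:,::-1])
cv2.imwrite('pics/s7.png',grab_frame('side')[:,:,::-1])"
```

```text
t 16.5 p [615.7 140.3  70.5] psi 97.6 w 39.0 F [-0.7  1.4 -1.4] j7 1.41
d [ 0.6  0.9 57.5] rv [ 0.     0.001 -0.001]
```

View pics/w7.png

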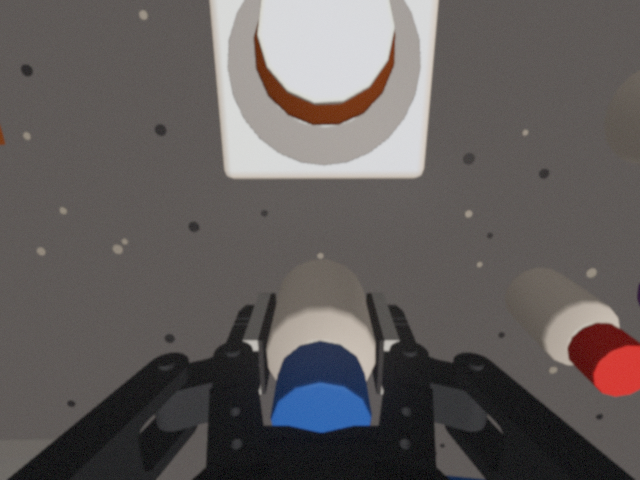

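View pics/s7.png

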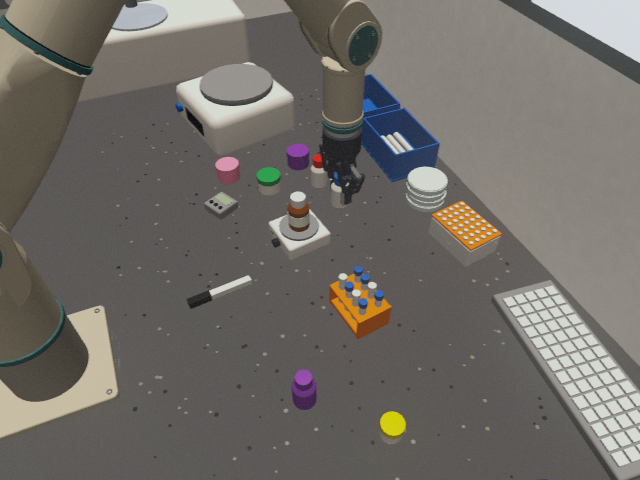

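The wrist view shows blue at (320,390), lined up with the stirrer's middle at column 324, and red is clear on the right. Lowering.

{"name": "play_rows", "arguments": {"plan": [0.5,0.5,7,0,0,0,0.1,0.5,0.5,17,0,0,0,0.1,0.5,0.5,28,0,0,0,0.1,0.5,0.5,38,0,0,0,0.1,0.5,0.5,47,0,0,0,0.1,0.5,0.5,53,0,0,0,0.1,0.5,0.5,56,0,0,0,0.1,0.5,0.5,57.5,0,0,0,0.1,0.5,0.5,57.5,0,0,0,0.1,0.5,0.5,57.5,0,0,0,0.1]}}

```text
t: 17.6
tool_pos: [0.6151, 0.1406, 0.0129]
tcp_rot: [-0.067, 0.998, 0.0, 0.0]
ft_force: [0.2, 0.3, -1.3]
gripper_width: 0.039
```

```bash
python3 -c "
from h import *
go(615,141.1,12.5,97.7)"
```

```text
t 17.6 p [615.1 140.6  12.9] psi 97.6 w 39.0 F [ 0.2  0.3 -1.3] j7 1.41
d [0.  0.5 0.4] rv [ 0.     0.001 -0.001]
```

{"name": "play_rows", "arguments": {"plan": [0,0,0.5,0,0,0,0.1,0,0,0.8,0,0,0,0.1,0,0,0.8,0,0,0,0.1,0,0,0.8,0,0,0,0.5,0,0,0.8,0,0,0,0.6,0,0,0.8,0,0,0,0.7,0,0,0.8,0,0,0,0.8,0,0,0.8,0,0,0,0.85,0,0,0.8,0,0,0,0.85,0,0,0.8,0,0,0,0.85]}}

```text
t: 18.6
tool_pos: [0.6146, 0.1405, 0.0117]
tcp_rot: [-0.067, 0.998, 0.0, -0.0]
ft_force: [-0.6, 0.1, 0.9]
gripper_width: 0.0722
```

{"name": "play_rows", "arguments": {"plan": [0,0,-5,0,0,0,0.85,0,0,-15,0,0,0,0.85,0,0,-30,0,0,0,0.85,0,0,-50,0,0,0,0.85,0,0,-75,0,0,0,0.85,0,0,-105,0,0,0,0.85,0,0,-135,0,0,0,0.9,0,0,-155,0,0,0,0.9,0,0,-165,0,0,0,1,0,0,-165,0,0,0,1]}}

```text
t: 19.6
tool_pos: [0.6157, 0.1408, 0.1791]
tcp_rot: [-0.066, 0.998, 0.0, 0.002]
ft_force: [0.3, -0.7, -0.9]
gripper_width: 0.0855
```

```bash
python3 -c "
from h import *
go(510.8,309.5,160,7.7)
cv2.imwrite('pics/w8.png',grab_frame('wrist')[:,:,::-1])"
```

```text
t 19.6 p [615.7 140.8 179.1] psi 97.6 w 85.5 F [ 0.3 -0.7 -0.9] j7 1.42
d [ 81.6 181.2  18.9] rv [0.003 0.003 1.569]
```

View pics/w8.png

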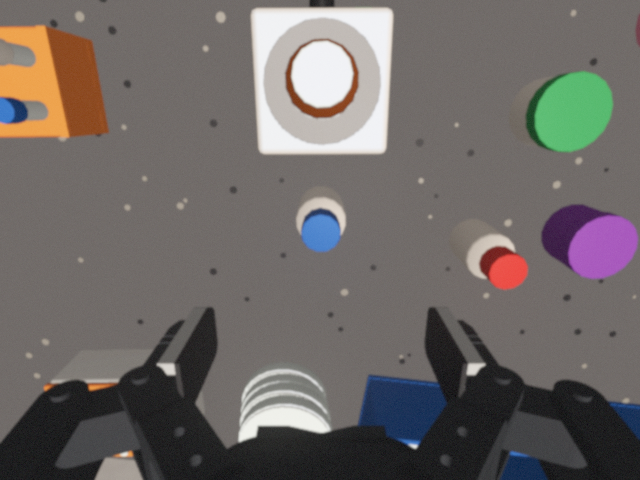

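Blue stands at (321,231), in line with the stirrer's centre. Next is green.

{"name": "play_rows", "arguments": {"plan": [5,11,0,0,0,0.13,1,14,30,0,0,0,0.27,1,25,55,2,0,0,0.4,1,37,83,4,0,0,0.53,1,50,111,8,0,0,0.67,1,62,137,12,0,0,0.8,1,71,158,15,0,0,0.93,1,78,173,18,0,0,1.06,1,81,180,19,0,0,1.2,1,81.5,181,19,0,0,1.33,1]}}

```text
t: 20.65
tool_pos: [0.5076, 0.3102, 0.1558]
tcp_rot: [0.565, 0.825, -0.002, -0.001]
ft_force: [-0.5, 0.7, 0.1]
gripper_width: 0.0852
```

```bash
python3 -c "
from h import *
go(510.8,309.5,120,7.7)"
```

```text
t 20.65 p [507.6 310.2 155.8] psi 21.3 w 85.2 F [-0.5  0.7  0.1] j7 0.07
d [-1.8  2.8 35.8] rv [-0.004  0.001  0.237]
```

{"name": "play_rows", "arguments": {"plan": [0,0,5,0,0,0.12,1,0,0,15,0,0,0.237,1,0,0,30,0,0,0.237,1,0,0,40,0,0,0.237,1,0,0,40,0,0,0.237,1,0,0,40,0,0,0.237,1,0,0,40,0,0,0.237,1,0,0,40,0,0,0.237,1,0,0,40,0,0,0.237,1,0,0,40,0,0,0.237,1]}}

```text
t: 21.65
tool_pos: [0.51, 0.3092, 0.1181]
tcp_rot: [0.657, 0.754, 0.0, 0.0]
ft_force: [-0.3, 0.3, -0.6]
gripper_width: 0.0847
```

```bash
python3 -c "
from h import *
s=ctrl.observe()
im=grab_frame('wrist');cv2.imwrite('pics/w9.png',im[:,:,::-1])
for q in blobs(im,(55,120,60),(75,255,255),None,300)[:2]: print(cen(q),cv2.boundingRect(q),ray('wrist',cen(q),.042,(s['tool_pos'],s['tcp_rot'])))
go(510.8,309.5,8,7.7)"
```

```text
[322.03302374 242.0331801 ] (280, 201, 85, 83) [0.51162309 0.31336768 0.042     ]
t 21.7 p [509.9 309.2 118. ] psi 7.8 w 85.5 F [-0.1  0.1  0.4] j7 -0.08
d [  0.2   0.9 110. ] rv [ 0.    -0.     0.003]
```

View pics/w9.png

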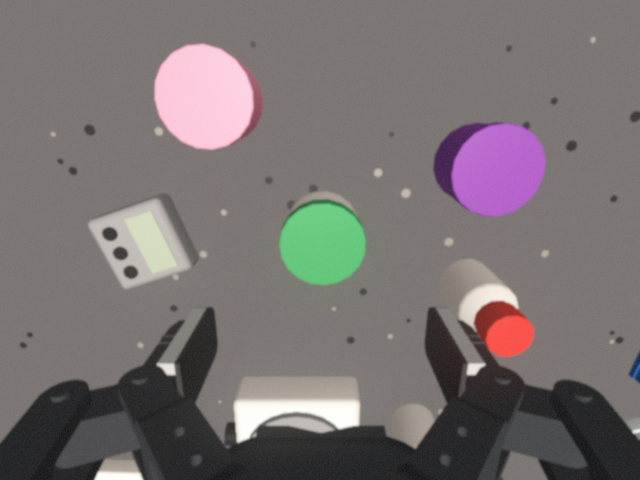

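{"name": "play_rows", "arguments": {"plan": [2.2,1,8,0,0,0,1,2.2,1,24,0,0,0,1,2.2,1,44,0,0,0,1,2.2,1,64,0,0,0,1,2.2,1,82,0,0,0,1,2.2,1,97,0,0,0,1,2.2,1,106,0,0,0,1,2.2,1,110,0,0,0,1,2.2,1,110,0,0,0,1,2.2,1,110,0,0,0,1]}}

```text
t: 22.7
tool_pos: [0.511, 0.3116, 0.0083]
tcp_rot: [0.657, 0.754, 0.001, 0.0]
ft_force: [0.5, -0.3, -1.3]
gripper_width: 0.0852
```

{"name": "play_rows", "arguments": {"plan": [0,0,0,0,0,0,0.6,0,0,0,0,0,0,0.4,0,0,0,0,0,0,0.3,0,0,0,0,0,0,0.3,0,0,0,0,0,0,0.3,0,0,0,0,0,0,0.3,0,0,0,0,0,0,0.3,0,0,0,0,0,0,0.3,0,0,-6,0,0,0,0.3,0,0,-20,0,0,0,0.3]}}

```text
t: 23.7
tool_pos: [0.5094, 0.3109, 0.0272]
tcp_rot: [0.657, 0.754, -0.001, -0.0]
ft_force: [-1.3, 0.3, -1.6]
gripper_width: 0.0546
```

```bash
python3 -c "
from h import *
s=ctrl.observe()
im=grab_frame('wrist');cv2.imwrite('pics/w10.png',im[:,:,::-1])
Rt=R.from_quat(s['tcp_rot'])
for q in blobs(im,(55,120,60),(75,255,255),None,300)[:2]:
  w=ray('wrist',cen(q),s['tool_pos'][2]+.034,(s['tool_pos'],s['tcp_rot']));print(cen(q),cv2.boundingRect(q),w,Rt.inv().apply(w-s['tool_pos']))
go(531.4,13.7,120,7.7)"
```

```text
[320.49612131 346.80013059] (243, 275, 157, 143) [0.51013225 0.31568472 0.06124522] [ 0.00461799  0.00128165 -0.03400834]
t 23.75 p [511.3 311.7  30.1] psi 7.8 w 54.7 F [ 0.2  0.3 -1. ] j7 -0.02
d [-297.9  -20.5  -90.1] rv [ 0.002 -0.001  0.002]
```

View pics/w10.png

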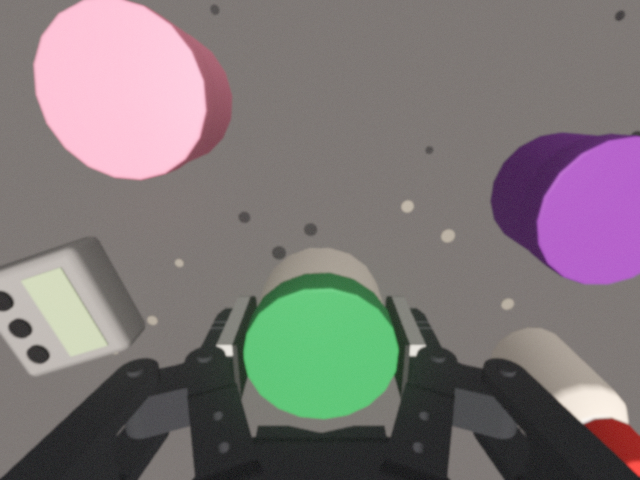

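The wrist view shows green held at (320,347). I'll lift it over the amber bottle, whose top is at 120 mm.

{"name": "play_rows", "arguments": {"plan": [0,0,-12,0,0,0,0.3,0,0,-32,0,0,0,0.3,0,0,-58,0,0,0,0.3,0,0,-86,0,0,0,0.3,0,0,-112,0,0,0,0.3,-3,0,-132,0,0,0,0.3,-10,-1,-145,0,0,0,0.3,-24,-2,-150,0,0,0,0.3,-45,-3,-150,0,0,0,0.3,-73,-5,-150,0,0,0,0.3]}}

```text
t: 24.75
tool_pos: [0.5148, 0.2376, 0.1773]
tcp_rot: [0.656, 0.754, -0.0, -0.0]
ft_force: [1.1, 0.1, -2.3]
gripper_width: 0.0549
```

{"name": "play_rows", "arguments": {"plan": [-33,-2,0,0,0,0,0.3,-67,-5,0,0,0,0,0.3,-101,-7,0,0,0,0,0.3,-135,-9,0,0,0,0,0.3,-165,-11,0,0,0,0,0.3,-190,-13,0,0,0,0,0.3,-208,-14,0,0,0,0,0.3,-219,-15,0,0,0,0,0.3,-224,-16,0,0,0,0,0.3,-224,-16,0,0,0,0,0.3]}}

```text
t: 25.75
tool_pos: [0.5298, 0.0138, 0.1775]
tcp_rot: [0.657, 0.754, -0.0, -0.0]
ft_force: [0.0, -0.5, -1.3]
gripper_width: 0.0545
```

```bash
cat >> h.py <<'E'
def lid(im,lo,hi,z,s,box=None):
    for q in blobs(im,lo,hi,box,300)[:1]:
        P=np.array([ray('wrist',p[0],z,(s['tool_pos'],s['tcp_rot']))[:2] for p in q])*1000
        c,r=cv2.minEnclosingCircle(P.astype(np.float32)); h=cv2.convexHull(P.astype(np.float32)); e=cv2.fitEllipse(h)
        w=np.array([c[0],c[1],z*1000]); print("lid",np.round(c,1),"r",round(r,1),"ell",np.round(e[0],1),np.round(e[1],1),"rel tool",R.from_quat(s['tcp_rot']).inv().apply(w-s['tool_pos']*1000).round(1))
E
python3 -c "
from h import *
s=ctrl.observe()
im=grab_frame('wrist');cv2.imwrite('pics/w11.png',im[:,:,::-1])
lid(im,(55,120,60),(75,255,255),s['tool_pos'][2]+.034,s)
go(531.4,13.7,120,7.7)"
```

```text
lid [530.6  16.9] r 29.2 ell [530.8  16.6] [54.2 58.1] rel tool [  2.9   1.2 -34. ]
t 25.8 p [529.9  14.9 177.5] psi 7.9 w 54.6 F [-0.1  0.2 -2.4] j7 0.39
d [-1.4  1.4 57.5] rv [-0.001 -0.001  0.003]
```

View pics/w11.png

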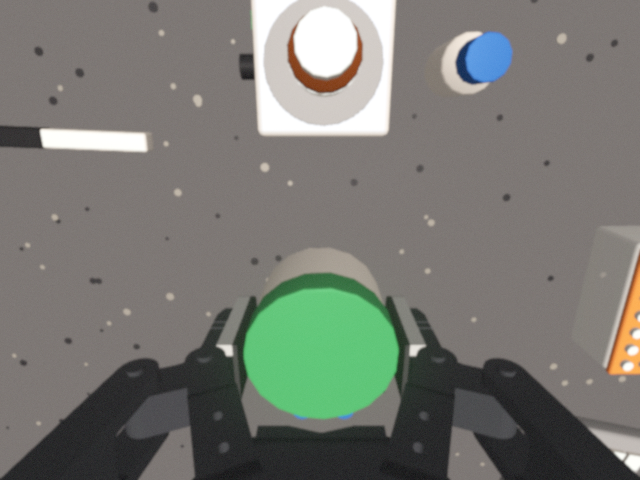

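```bash
python3 -c "
from h import *
go(531.7,11.2,9,7.7)"
```

```text
t 25.8 p [529.9  14.9 177.5] psi 7.9 w 54.6 F [-0.1  0.2 -2.4] j7 0.39
d [ -4.    1.4 168.5] rv [-0.001 -0.001  0.003]
```

{"name": "play_rows", "arguments": {"plan": [-4,1.4,8,0,0,0,0.3,-4,1.4,25,0,0,0,0.3,-4,1.4,47,0,0,0,0.3,-4,1.4,71,0,0,0,0.3,-4,1.4,95,0,0,0,0.3,-4,1.4,118,0,0,0,0.3,-4,1.4,138,0,0,0,0.3,-4,1.4,152,0,0,0,0.3,-4,1.4,160,0,0,0,0.3,-4,1.4,163,0,0,0,0.3]}}

```text
t: 26.8
tool_pos: [0.532, 0.0108, 0.014]
tcp_rot: [0.657, 0.754, -0.0, -0.0]
ft_force: [0.5, -0.4, -1.7]
gripper_width: 0.0549
```

```bash
python3 -c "
from h import *
go(531.7,11.2,8.5,7.7)"
```

```text
t 26.8 p [532.   10.8  14. ] psi 7.9 w 54.9 F [ 0.5 -0.4 -1.7] j7 0.53
d [ 0.4 -0.3  5.5] rv [-0.001 -0.     0.003]
```

{"name": "play_rows", "arguments": {"plan": [0.4,-0.3,2,0,0,0,0.3,0.4,-0.3,4,0,0,0,0.3,0.4,-0.3,5.3,0,0,0,0.3,0.4,-0.3,6,0,0,0,0.3,0.4,-0.3,6,0,0,0,0.3,0.4,-0.3,6,0,0,0,0.7,0.4,-0.3,6,0,0,0,0.8,0.4,-0.3,6,0,0,0,0.9,0.4,-0.3,6,0,0,0,1,0.4,-0.3,6,0,0,0,1]}}

```text
t: 27.8
tool_pos: [0.5319, 0.0109, 0.0088]
tcp_rot: [0.657, 0.754, 0.0, 0.0]
ft_force: [-0.3, 0.5, 0.3]
gripper_width: 0.0857
```

{"name": "play_rows", "arguments": {"plan": [0,0,-5,0,0,0,1,0,0,-15,0,0,0,1,0,0,-30,0,0,0,1,0,0,-50,0,0,0,1,0,0,-75,0,0,0,1,0,0,-105,0,0,0,1,0,0,-135,0,0,0,1,0,0,-150,0,0,0,1,0,0,-150,0,0,0,1,0,0,-150,0,0,0,1]}}

```text
t: 28.8
tool_pos: [0.5317, 0.0112, 0.1591]
tcp_rot: [0.657, 0.754, 0.0, 0.0]
ft_force: [-1.2, -0.0, -0.1]
gripper_width: 0.0853
```

```bash
python3 -c "
from h import *
s=ctrl.observe()
im=grab_frame('wrist');cv2.imwrite('pics/w12.png',im[:,:,::-1])
lid(im,(55,120,60),(75,255,255),.042,s)
go(492.1,-330,150,7.7)"
```

```text
lid [532.9  11.7] r 27.4 ell [532.9  11.6] [53.2 54.7] rel tool [  0.3   1.2 117.1]
t 28.85 p [531.3  11.2 158.4] psi 7.9 w 85.3 F [-0.1 -0.2  0.2] j7 0.42
d [-332.6  -85.5    8.4] rv [-0.001 -0.     0.003]
```

View pics/w12.png

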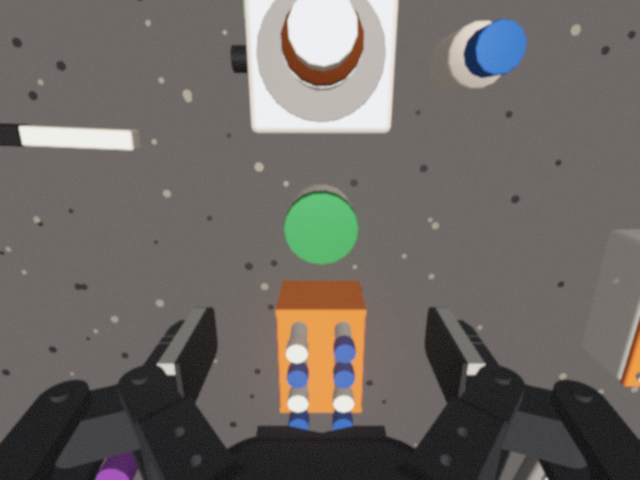

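Green stands at (321,228), between the plate and the rack. Now yellow.

{"name": "play_rows", "arguments": {"plan": [-25,-6,0,0,0,0,1,-65,-17,0,0,0,0,1,-110,-28,0,0,0,0,1,-157,-40,0,0,0,0,1,-204,-52,0,0,0,0,1,-250,-64,3,0,0,0,1,-290,-75,8,0,0,0,1,-318,-82,15,0,0,0,1,-332.5,-85.5,20,0,0,0,1,-332.5,-85.5,20,0,0,0,1]}}

```text
t: 29.85
tool_pos: [0.4909, -0.3316, 0.1371]
tcp_rot: [0.658, 0.753, -0.001, -0.001]
ft_force: [0.3, 0.3, 0.1]
gripper_width: 0.0855
```

{"name": "play_rows", "arguments": {"plan": [0,0,10,0,0,0,1,0,0,20,0,0,0,1,0,0,30,0,0,0,1,0,0,30,0,0,0,1,0,0,30,0,0,0,1,0,0,30,0,0,0,1,0,0,30,0,0,0,1,0,0,30,0,0,0,1,0,0,30,0,0,0,1,0,0,30,0,0,0,1]}}

```text
t: 30.85
tool_pos: [0.4926, -0.3302, 0.1089]
tcp_rot: [0.657, 0.754, 0.0, 0.0]
ft_force: [-0.4, -0.9, 0.2]
gripper_width: 0.0853
```

```bash
python3 -c "
from h import *
s=ctrl.observe()
im=grab_frame('wrist');cv2.imwrite('pics/w13.png',im[:,:,::-1])
lid(im,(24,130,80),(34,255,255),.036,s,(200,150,440,420))
t=grab_frame('top');cv2.imwrite('pics/t13.png',t[:,:,::-1])
def tp(nm,lo,hi,z,b):
  c=blobs(t,lo,hi,b)
  if c:
    P=np.array([ray('top',p[0],z)[:2] for p in c[0]])*1000; print(nm,np.round(cv2.minEnclosingCircle(P.astype(np.float32)),1) if 0 else [np.round(v,1) for v in cv2.minEnclosingCircle(P.astype(np.float32))], (ray('top',cen(c[0]),z)*1000).round(1))
tp('green',(55,120,60),(75,255,255),.042,(270,180,370,290))
tp('blue',(104,150,80),(118,255,255),.075,(200,150,290,220))
tp('amber',(0,0,205),(179,30,255),.12,(235,210,275,255))
tp('red',(0,180,100),(6,255,255),.075,(150,165,190,200))
go(492.1,-330,5,7.7)"
```

```text
green [array([532.3,  10.5]), np.float64(27.7)] [532.3  10.6  42. ]
blue [array([615.1, 140.4]), np.float64(14.3)] [615.2 140.1  75. ]
amber [array([517.2, 128.1]), np.float64(15.1)] [517.1 127.9 120. ]
red [array([626.6, 281. ]), np.float64(14.0)] [626.4 281.   75. ]
t 30.95 p [ 492.6 -330.2  108.8] psi 7.8 w 85.2 F [0.2 0.2 1. ] j7 1.0
d [  0.2  -0.4 103.8] rv [0.    0.    0.003]
```

View pics/w13.png

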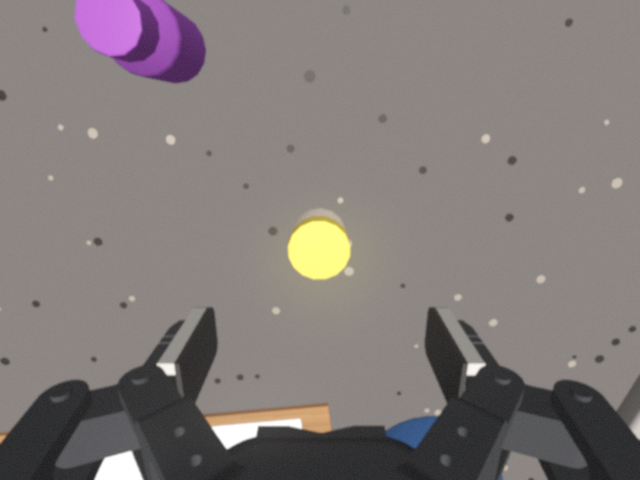

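View pics/t13.png

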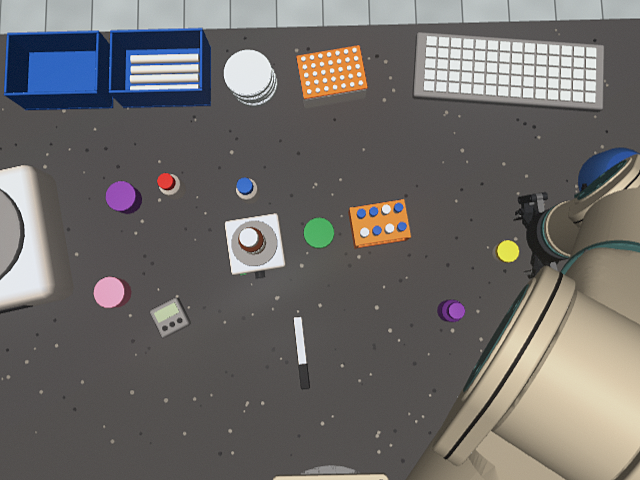

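The top view gives green (532.3,10.5), blue (615.1,140.4) and amber (517.2,128.1), all within about 3 mm of target, and red has not moved. The wrist mask missed yellow, so I'll redo that one.

```bash
python3 -c "
from h import *
s=ctrl.observe()
im=cv2.imread('pics/w13.png')[:,:,::-1].copy()
print(cv2.cvtColor(im,cv2.COLOR_RGB2HSV)[248,319])
lid(im,(20,130,120),(40,255,255),.036,s,(250,190,400,320))
go(492.2,-330,5,7.7)"
```

```text
[ 30 117 255]
t 30.95 p [ 492.6 -330.2  108.8] psi 7.8 w 85.2 F [0.2 0.2 1. ] j7 1.0
d [  0.2  -0.3 103.8] rv [0.    0.    0.003]
```

```bash
python3 -c "
from h import *
s=ctrl.observe()
im=cv2.imread('pics/w13.png')[:,:,::-1].copy()
lid(im,(22,80,160),(40,255,255),.036,s,(250,190,400,320))"
```

```text
lid [ 492.3 -329.4] r 21.4 ell [ 492.5 -329.5] [39.8 42.8] rel tool [ 0.8 -0.2 72.8]
```

{"name": "play_rows", "arguments": {"plan": [0.5,-0.3,8,0,0,0,1,0.5,-0.3,24,0,0,0,1,0.5,-0.3,44,0,0,0,1,0.5,-0.3,64,0,0,0,1,0.5,-0.3,81,0,0,0,1,0.5,-0.3,94,0,0,0,1,0.5,-0.3,101,0,0,0,1,0.5,-0.3,103,0,0,0,1,0.5,-0.3,103,0,0,0,1,0.5,-0.3,103,0,0,0,1]}}

```text
t: 31.95
tool_pos: [0.4926, -0.33, 0.0064]
tcp_rot: [0.657, 0.754, 0.0, 0.001]
ft_force: [-0.1, -0.4, 0.5]
gripper_width: 0.0854
```

{"name": "play_rows", "arguments": {"plan": [0,0,0,0,0,0,0.5,0,0,0,0,0,0,0.3,0,0,0,0,0,0,0.1,0,0,0,0,0,0,0.1,0,0,0,0,0,0,0.1,0,0,0,0,0,0,0.1,0,0,0,0,0,0,0.1,0,0,0,0,0,0,0.1,0,0,-6,0,0,0,0.1,0,0,-20,0,0,0,0.1], "newtons": 30}}

```text
t: 32.95
tool_pos: [0.4913, -0.3291, 0.0252]
tcp_rot: [0.657, 0.754, -0.0, -0.001]
ft_force: [0.1, 0.0, -0.1]
gripper_width: 0.039
```

{"name": "play_rows", "arguments": {"plan": [0,0,-15,0,0,0,0.1,0,0,-40,0,0,0,0.1,0,0,-70,0,0,0,0.1,0,0,-98,0,0,0,0.1,0,0,-116,0,0,0,0.1,0,0,-125,0,0,0,0.1,0,0,-125,0,0,0,0.1,0,0,-125,0,0,0,0.1,0,0,-125,0,0,0,0.1,0,0,-125,0,0,0,0.1]}}

```text
t: 33.95
tool_pos: [0.4916, -0.3293, 0.1497]
tcp_rot: [0.657, 0.754, -0.0, -0.001]
ft_force: [-0.2, 0.1, -0.9]
gripper_width: 0.0389
```

```bash
python3 -c "
from h import *
s=ctrl.observe()
im=grab_frame('wrist');cv2.imwrite('pics/w14.png',im[:,:,::-1])
lid(im,(22,80,120),(40,255,255),s['tool_pos'][2]+.030,s,(200,190,440,440))
go(532.5,11.2,150,7.7)"
```

```text
lid [ 493.2 -326.8] r 22.7 ell [ 492.8 -327.3] [38.8 45.7] rel tool [  2.3   1.8 -30. ]
t 34.0 p [ 491.7 -329.4  149.8] psi 7.8 w 38.9 F [ 0.2  0.2 -0.5] j7 0.98
d [331.8  86.9   0. ] rv [-0.001 -0.001  0.002]
```

View pics/w14.png

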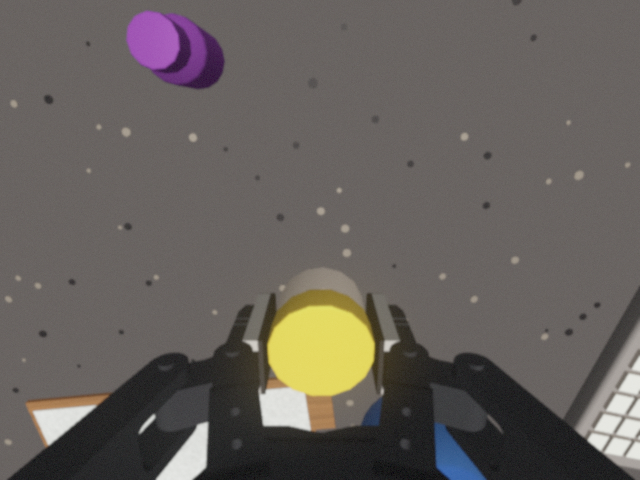

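Yellow is held at (320,345). I'll carry it over the rack at z 150 to sit above green.

{"name": "play_rows", "arguments": {"plan": [6,1,0,0,0,0,0.1,20,5,0,0,0,0,0.1,42,11,0,0,0,0,0.1,70,18,0,0,0,0,0.1,103,27,0,0,0,0,0.1,138,36,0,0,0,0,0.1,174,45,0,0,0,0,0.1,210,55,0,0,0,0,0.1,243,64,0,0,0,0,0.1,272,71,0,0,0,0,0.1]}}

```text
t: 35.0
tool_pos: [0.5252, -0.0468, 0.1507]
tcp_rot: [0.656, 0.755, 0.0, -0.001]
ft_force: [0.2, -0.2, -0.2]
gripper_width: 0.0388
```

{"name": "play_rows", "arguments": {"plan": [24,6,0,0,0,0,0.1,42,11,0,0,0,0,0.1,54,14,0,0,0,0,0.1,59,15.5,0,0,0,0,0.1,60,15.5,5,0,0,0,0.1,60,15.5,20,0,0,0,0.1,60,15.5,40,0,0,0,0.1,60,15.5,60,0,0,0,0.1,60,15.5,70,0,0,0,0.1,60,15.5,70,0,0,0,0.1]}}

```text
t: 36.0
tool_pos: [0.5314, 0.0099, 0.0795]
tcp_rot: [0.658, 0.753, -0.001, -0.001]
ft_force: [-0.8, -0.3, -0.1]
gripper_width: 0.0391
```

```bash
python3 -c "
from h import *
cv2.imwrite('pics/w15.png',grab_frame('wrist')[:,:,::-1])
cv2.imwrite('pics/s15.png',grab_frame('side')[:,:,::-1])
go(532,11,49.5,7.7)"
```

```text
t 36.1 p [532.8  10.2  81. ] psi 7.8 w 39.3 F [ 0.3  0.2 -0.1] j7 0.49
d [ 0.9 -0.7 31.5] rv [0.    0.    0.001]
```

View pics/s15.png

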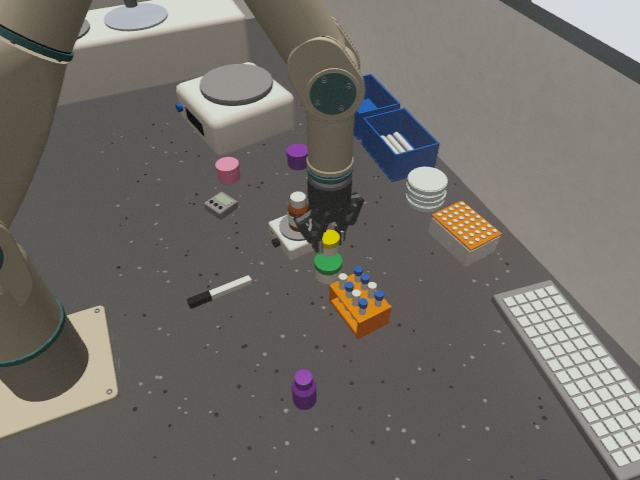

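View pics/w15.png

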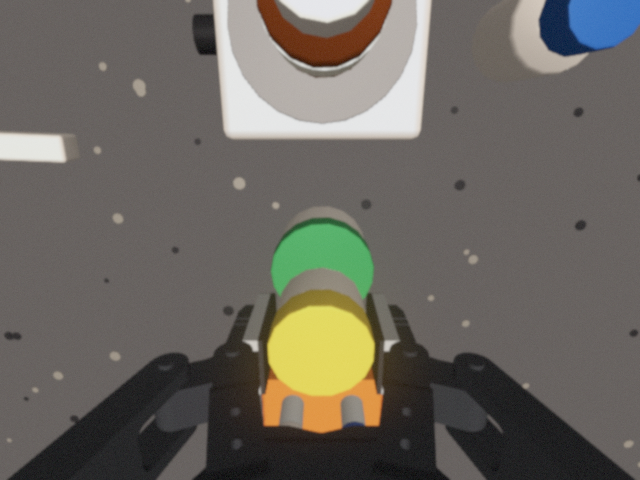

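Yellow at (321,343) is lined up with green at (322,268). Lowering.

{"name": "play_rows", "arguments": {"plan": [0.9,-0.6,4,0,0,0,0.1,0.9,-0.6,10,0,0,0,0.1,0.9,-0.6,16,0,0,0,0.1,0.9,-0.6,22,0,0,0,0.1,0.9,-0.6,26,0,0,0,0.1,0.9,-0.6,29,0,0,0,0.1,0.9,-0.6,30.5,0,0,0,0.1,0.9,-0.6,31,0,0,0,0.1,0.9,-0.6,31,0,0,0,0.1,0.9,-0.6,31,0,0,0,0.1]}}

```text
t: 37.1
tool_pos: [0.532, 0.0118, 0.0499]
tcp_rot: [0.657, 0.754, 0.0, 0.0]
ft_force: [-0.4, 0.3, -0.2]
gripper_width: 0.0391
```

```bash
python3 -c "
from h import *
go(532,11,48.3,7.7)"
```

```text
t 37.1 p [532.   11.8  49.9] psi 7.9 w 39.1 F [-0.4  0.3 -0.2] j7 0.51
d [-0.8 -0.1  1.6] rv [0.    0.    0.003]
```

{"name": "play_rows", "arguments": {"plan": [-0.7,0,0.5,0,0,0,0.1,-0.7,0,1,0,0,0,0.1,-0.7,0,1.4,0,0,0,0.1,-0.7,0,1.6,0,0,0,0.1,-0.7,0,1.6,0,0,0,0.1,-0.7,0,1.6,0,0,0,0.5,-0.7,0,1.6,0,0,0,0.6,-0.7,0,1.6,0,0,0,0.7,-0.7,0,1.6,0,0,0,0.8,-0.7,0,1.6,0,0,0,0.9]}}

```text
t: 38.1
tool_pos: [0.532, 0.0111, 0.0481]
tcp_rot: [0.657, 0.754, 0.0, 0.0]
ft_force: [0.2, 0.3, 0.0]
gripper_width: 0.0768
```

{"name": "play_rows", "arguments": {"plan": [0,0,-2,0,0,0,0.9,0,0,-8,0,0,0,0.9,0,0,-20,0,0,0,0.9,0,0,-40,0,0,0,0.9,0,0,-65,0,0,0,1,0,0,-95,0,0,0,1,0,0,-125,0,0,0,1,-20,0,-140,0,0,0,1,-60,0,-145,0,0,0,1,-105,-10,-145,0,0,0,1]}}

```text
t: 39.1
tool_pos: [0.5386, -0.0938, 0.1955]
tcp_rot: [0.655, 0.755, 0.002, 0.002]
ft_force: [0.9, -1.1, -1.2]
gripper_width: 0.0853
```

{"name": "play_rows", "arguments": {"plan": [-45,-10,0,0,0,0,1,-90,-20,0,0,0,0,1,-135,-30,0,0,0,0,1,-180,-40,0,0,0,0,1,-210,-50,0,0,0,0,1,-225,-55,0,0,0,0,1,-225,-55,0,0,0,0,1,-225,-55,0,0,0,0,1,-225,-55,0,0,0,0,1,-225,-55,0,0,0,0,1]}}

```text
t: 40.1
tool_pos: [0.5135, -0.3223, 0.1931]
tcp_rot: [0.656, 0.755, 0.001, -0.0]
ft_force: [0.1, 0.0, -0.0]
gripper_width: 0.0857
```

```bash
python3 -c "
from h import *
t=grab_frame('top');cv2.imwrite('pics/t16.png',t[:,:,::-1])
cv2.imwrite('pics/s16.png',grab_frame('side')[:,:,::-1])
def tp(nm,lo,hi,z,b):
  c=blobs(t,lo,hi,b)
  if c:
    P=np.array([ray('top',p[0],z)[:2] for p in c[0]])*1000; print(nm,[np.round(v,1) for v in cv2.minEnclosingCircle(P.astype(np.float32))], (ray('top',cen(c[0]),z)*1000).round(1))
tp('green',(55,120,60),(75,255,255),.042,(270,180,370,290))
tp('yellow',(25,130,100),(33,255,255),.078,(270,180,370,290))
tp('blue',(104,150,80),(118,255,255),.075,(200,150,290,220))
tp('amber',(0,0,205),(179,30,255),.12,(235,210,275,255))
tp('red',(0,180,100),(6,255,255),.075,(150,165,190,200))
go(500,-200,200,7.7)"
```

```text
green [array([532.5,  10.4]), np.float64(27.5)] [522.4  11.1  42. ]
yellow [array([532.7,  10.4]), np.float64(19.7)] [532.5  10.1  78. ]
blue [array([615.1, 140.5]), np.float64(14.3)] [615.3 140.1  75. ]
amber [array([517.2, 127.7]), np.float64(15.0)] [517.1 127.9 120. ]
red [array([626.6, 281. ]), np.float64(14.0)] [626.4 281.   75. ]
t 40.2 p [ 513.2 -323.2  193.2] psi 8.0 w 85.2 F [-0.3 -0.3  0.4] j7 0.95
d [123.8   4.   -6.8] rv [ 0.    -0.001  0.005]
```

View pics/t16.png

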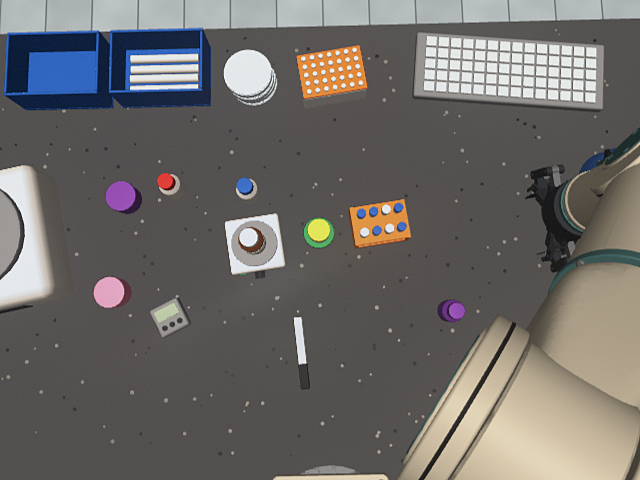

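View pics/s16.png

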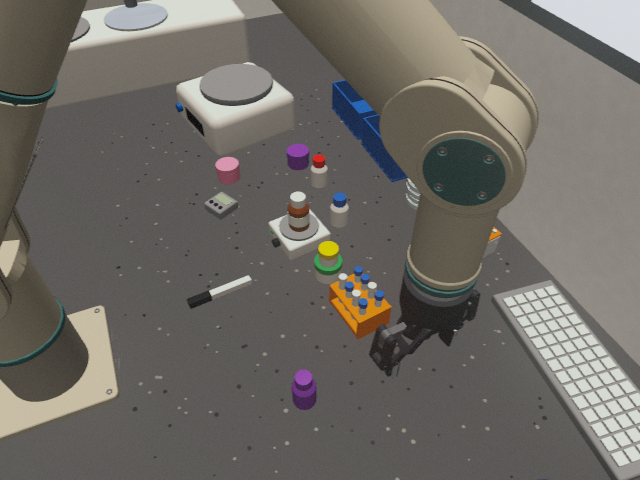

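All four parts stand upright: amber on the plate, blue behind the stirrer, yellow centred on green at (319,232). The red-capped bottle and the timer have not moved, and the gripper is clear of everything. Handing in.

```bash
python3 -c "
from plant import job_done
print(job_done())"
```

```text
the job is handed in; nothing more can be done
None
```

I set out amber, blue, green and then yellow, in that order, and handed the job in at about 40 s with the gripper clear of everything. All four stood upright in the last top and side views.

| Part | Last top-camera check | Off target |
|---|---|---|
| Amber on the stirrer plate | (517.2, 127.7) mm | about 1.3 mm |
| Blue behind the stirrer | (615.1, 140.5) mm, about 30 mm clear | under 1 mm |
| Green between stirrer and rack | (532.5, 10.4) mm | about 3 mm towards the rack |
| Yellow on green | (532.7, 10.4) mm | centred on green to under 1 mm |

- **Red-capped bottle:** it measured the same as at the start.
- **Timer:** I checked it only by eye; it looks unmoved in the pictures.
- **Disagreement on green:** before the grasp the cameras differed on its position across the jaws. The top camera put it at y = 310 mm, the wrist camera at 313 mm, and the side camera at 306 mm. I grasped between the top and wrist readings, which is probably where the 3 mm came from. I left it there, as it was small and a second grasp carried its own risk.

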